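# Find the reamed coupler on the lathe mandrel

### The job

Only one of the three pipe couplers in the wooden rack has been reamed wide enough to slide all the way onto the lathe's steel mandrel, and you can find it only by trying: a tight one stops after about 20 mm, and must not be forced. Leave the one that fits on the mandrel, right up to the shoulder, put the other two in the red tray, and slide the tailstock all the way in until it closes against the coupler. Do not knock over or push about the wax tin or the oil bottle.

Things in the scene. Friction and masses are not known exactly. Their poses are not given: they have to be found in the camera images.
- coupler_a: Octagonal dark-wood coupler with brass end bands, 80 mm long, 40 mm across flats, about 190 g. Origin at its centre, x along its bore. Starts lying on the rack, a flat down, two flats upright. Mouths 22 mm wide, 20 mm deep; beyond, out of sight, a brass bush, reamed (19 mm bore) or tight (13 mm). All three look alike; which one is reamed changes every time.
- coupler_b: Octagonal dark-wood coupler with brass end bands, 80 mm long, 40 mm across flats, about 190 g. Origin at its centre, x along its bore. Starts lying on the rack, a flat down, two flats upright. Mouths 22 mm wide, 20 mm deep; beyond, out of sight, a brass bush, reamed (19 mm bore) or tight (13 mm). All three look alike; which one is reamed changes every time.
- coupler_c: Octagonal dark-wood coupler with brass end bands, 80 mm long, 40 mm across flats, about 190 g. Origin at its centre, x along its bore. Starts lying on the rack, a flat down, two flats upright. Mouths 22 mm wide, 20 mm deep; beyond, out of sight, a brass bush, reamed (19 mm bore) or tight (13 mm). All three look alike; which one is reamed changes every time.
- mandrel_home (a point): On the small green lathe's axis, 100 mm up: where a coupler's centre lies when fully home, its end against the steel shoulder. Lathe axes: y runs level along the mandrel from its free tip to the shoulder, z up. Shoulder face (32 mm wide) 40 mm from here along +y; headstock behind it 135 mm high, bed top 53 mm high.
- mandrel_tip (a point): Free tip of the 16 mm thick, 78 mm long steel mandrel, on its axis; 38 mm along the lathe's -y from mandrel_home. A coupler is slid on over it in the lathe's +y direction.
- tailstock_grip (a point): Point on the upright black and red grip of the tailstock (20 mm thick, 37 mm tall, from 125 to 162 mm above the table; this point is at 145 mm on the grip's axis). The tailstock carries a brass pad at mandrel height, 32 mm across, whose face is 49 mm from the grip's axis along the lathe's +y.
- tailstock (a joint): Travel of the tailstock along the lathe's +y towards the headstock, in m: 0 is fully back, 0.130 fully in, where its pad is 1 mm from the end of a coupler that is fully home. It drags with a few newtons and stays where it is left.
- tray_in (a point): Centre of the inner floor of the fixed red open tray, 5 mm above the table; the inside is 120 mm along its x and 190 mm along its y, the rim 35 mm above the table.
- rack: Fixed wooden rack, 70 mm (its x) by 280 mm (its y), 10 mm base board, origin at the centre of its underside. The couplers lie end to end along its y, centred at y = -92, 0, +92 mm, each on two 10 mm wide cross blocks 29 mm either side of its centre (tops 30 mm above the table, 7 mm nubs at x = -25 and +25 mm).
- wax_tin: Small aluminium tin, 44 mm wide, 30 mm tall, between rack and tray; origin at the centre of its underside. Leave it alone.
- oil_bottle: Amber glass bottle, 48 mm wide, 120 mm tall, behind the lathe; origin at the centre of its underside. Leave it alone.
Mind the look-alikes: they are no part of the job. What is shaped like the coupler_a but green is not meant. Leave any turquoise look-alike of the coupler_c alone.

How it is judged:
By the outcome, as a careful person would: the job done as asked, in the order asked, and still so for the second after the job is handed in, with the robot touching nothing.
It also fails if it takes over 72 s, if anything falls off the work surface, if the arm or the gripper's body presses on something with over 40 N, if the wrist force passes 120 N, or if a joint passes its speed limit or range.

### The arm

A 6-joint arm with a two-finger parallel gripper is mounted at the origin on the work surface. World frame = base frame: x ahead of the robot, y to its left, z up, the work surface at z = 0. Lengths are in m, angles in rad, forces in N, time in s.
With the tool pointing down it reaches from about 0.375 to 0.975 m from the base axis. Payload 3.8 kg.
Tool frame: the origin (TCP) lies midway between the tips of the shut fingers; the grasp point (between the pads) lies 19 mm behind it (arm.grip_point_offset is the distance from the TCP to the grasp point, in m); z points along the fingers, y is the line along which they close (so a half turn about z gives the same grasp; the last joint's range is limited). The gripper opens to 88 mm and grips with 3 to 60 N. Pads are 18 mm wide; open, the fingers measure 123 mm over their backs; the gripper's body (75 mm by 187 mm) begins 45 mm behind the grasp point.
Start: joints at [-1.199, 0.264, 1.604, -0, 1.274, -0.037], TCP at [0.268, -0.619, 0.239] pointing down, gripper open.
Joint ranges: [-2.63, 2.63], [-0.94, 2.18], [0.31, 2.57], [-1.31, 4.45], [0, 2.66], [-2.55, 2.55]. Speed limits (rad/s): [2.57, 2.57, 3.14, 3.14, 3.14, 3.14].

### API

Orientations are given as a unit quaternion [w, x, y, z].
In Python, from station import arm gives the robot as it stands.
- The arm moves only by the shell command python3 -m jog 'ROWS' [OPENING] [FORCE]. ROWS is JSON, a list of rows, each an object of numbers: "dx", "dy", "dz": the shift along the tool's x, y, z in m; "ax", "ay", "az": the turn, a rotation vector about the tool's x, y, z in degrees. In form: [{"dx": .., "dy": .., "dz": .., "ax": .., "ay": .., "az": ..}, ...]. A call has exactly 10 rows; each row shifts and turns the commanded pose from where the row before left it, along the tool's axes as they then stand; what a row does not reach is not made up. A row lasts 1/8 s, in which the tool goes at most 62.5 mm and 10.7 degrees, less where a joint would pass 70% of its speed; a pose out of reach is approached as far as the arm can. A call with a gripper value outside its range is refused whole. OPENING is the opening in per cent of the stroke, from 0 (shut) to 100 (fully open), set as the call begins (- or left out, the last holds). The fingers move at their own pace and stop on an object; FORCE is the grip in N (left out, the last holds). Time passes only in rows, so rows that do not move let the fingers close, or fill a call up. It gives the time, the measured TCP pose, the force, the opening and the grip force at its end, in the units of the state.
- arm.get_obs(): the state, without advancing time (a new reading comes with each control period).
- arm.capture(name): name is "side" or "top"; returns a dict with "img" (384x512x3 uint8, red, green, blue), "depth" (384x512 float32, m along the optical axis (not along the pixel's ray), 0 where there is no reading), "vfov" (degrees; the focal length in pixels is half the picture's height over the tangent of half this angle, whatever the lens; pixels are square), "cx", "cy" (the principal point, pixels), "R" (3x3) and "t" (3): a world point X has camera coordinates R X + t. Camera axes: x right, y down, z forward; pixel columns grow to the right and rows downward; lengths in m; the calibration is good to about 2 mm. A picture is of the moment at which its call begins.
- arm.hand_in(): hands the job in; it is judged then, once.
Trained networks look in a picture, given as the dict that the camera call returned (one of the last four; its "shot" number tells which), for a name from the list of things; names that differ only in an ending like _2 or _b are one class to them, and where a whole thing is asked for, a point or a joint stands for the part that bears it (a point fixed in the world has none). Each returns a list of dicts, best first, with "confidence" (0 to 1); they miss things now and then, are a little off and sometimes report something else, mostly with a low value. They report only what shows in the picture. A call takes as long as a camera call. They do not tell look-alikes from the thing itself.
- arm.look_for(picture, name): "point" ([x, y, z] in m, in the coordinates of the camera as it stood for that picture, good to about 4 mm: the middle of the surface that is visible of it).
- arm.regions_of(picture, name): "mask" (384x512 bool, what is visible of it).
The state is a dict: "time": time; "q": joint angles; "qvel": joint speeds; "effort": joint torques, N m; "eef_pos": TCP position; "ee_rot": TCP orientation; "ft_force": force on the tool from outside, world axes, zero at the start; "moment": the same for the moment, N m; "grip_width": finger opening in m; "grasp_force": force on a finger pad.
Only numpy, scipy, OpenCV 4.12 (cv2) and the standard library are available. Lean on these libraries where they do the work, as an engineer would, in place of code of your own. Each camera call takes 0.05 s, during which the arm holds its last target. There are 200 camera calls.

## Working session

There is one attempt and no reset: what is moved stays moved. The work goes in short steps, Python scripts to look and compute and a shell command to move; the robot and the scene stay as the last step left them, time stands still between calls to the robot, and variables do not carry over. Pictures are saved under pics/ and viewed, at most 10 in all, crops included, and the job is handed in when it is done.

```bash
ls; mkdir -p pics; cat > h.py <<'E'
import numpy as np, cv2
from station import arm
def K(c):
    f=c["img"].shape[0]/2/np.tan(np.radians(c["vfov"])/2); return f,c["cx"],c["cy"]
def w(c,p): return np.array(c["R"]).T@(np.array(p)-np.array(c["t"]))
def cloud(c):
    f,cx,cy=K(c); d=c["depth"]; v,u=np.mgrid[:d.shape[0],:d.shape[1]]
    P=np.stack([(u-cx)*d/f,(v-cy)*d/f,d],-1)
    return (P-np.array(c["t"]))@np.array(c["R"])
def px(c,X):
    f,cx,cy=K(c); p=np.array(c["R"])@np.array(X)+np.array(c["t"]); return (f*p[0]/p[2]+cx,f*p[1]/p[2]+cy)
def save(c,n): cv2.imwrite("pics/"+n+".png",c["img"][:,:,::-1])
E
python3 - <<'E'
from h import *
np.set_printoptions(precision=4,suppress=True)
o=arm.get_obs();print(o["time"],o["eef_pos"],o["ee_rot"])
C=[arm.capture("top"),arm.capture("side")]
img=np.vstack([c["img"] for c in C]);
save(C[0],"top0");save(C[1],"side0")
for c in C:
    print("cam",-np.array(c["R"]).T@c["t"],c["vfov"])
    for n in ["coupler_a","mandrel_home","mandrel_tip","tailstock_grip","tray_in","rack","wax_tin","oil_bottle"]:
        for r in arm.look_for(c,n):
            print(n,round(r["confidence"],2),w(c,r["point"]),np.round(px(c,w(c,r["point"]))))
E
```

```text
pics
0.0 [ 0.268  -0.6187  0.2374] [-0.0011  0.9792  0.203  -0.0002]
cam [ 0.425  -0.0181  0.9149] 57.31653269436026
coupler_a 0.9 [ 0.4483 -0.1921  0.0658] [337. 248.]
coupler_a 0.84 [ 0.3311 -0.0984  0.0416] [298. 298.]
coupler_a 0.77 [ 0.4441 -0.2793  0.0683] [374. 249.]
coupler_a 0.75 [ 0.3178 -0.2418  0.0358] [358. 303.]
coupler_a 0.72 [ 0.448  -0.0963  0.0713] [297. 248.]
mandrel_home 0.91 [0.6463 0.0891 0.0517] [221. 170.]
mandrel_home 0.73 [0.7975 0.1094 0.077 ] [213. 109.]
mandrel_home 0.2 [ 0.4332 -0.1836  0.0084] [330. 255.]
mandrel_tip 0.68 [0.6469 0.0868 0.0545] [222. 169.]
tailstock_grip 0.63 [ 0.6459 -0.0953  0.1179] [297. 162.]
tray_in 0.85 [0.447  0.2262 0.0059] [169. 250.]
rack 0.75 [ 0.4315 -0.1841  0.0082] [330. 255.]
wax_tin 0.8 [0.4596 0.0031 0.0324] [256. 244.]
oil_bottle 0.84 [0.7993 0.1103 0.077 ] [213. 109.]
oil_bottle 0.66 [ 0.6429 -0.0959  0.1194] [297. 163.]
cam [0.315  0.9022 0.9283] 43.585000037296815
coupler_a 0.87 [ 0.4485 -0.0827  0.0646] [300. 193.]
coupler_a 0.72 [ 0.3127 -0.2333  0.0357] [355. 177.]
coupler_a 0.61 [ 0.4439 -0.1766  0.0676] [308. 172.]
coupler_a 0.59 [ 0.4447 -0.2759  0.0653] [314. 153.]
mandrel_home 0.57 [0.6437 0.1875 0.0901] [197. 242.]
mandrel_tip 0.9 [0.6419 0.1861 0.0897] [198. 242.]
tailstock_grip 0.91 [ 0.6406 -0.0713  0.1085] [231. 171.]
tray_in 0.55 [0.4489 0.2261 0.0075] [272. 295.]
rack 0.88 [ 0.4218 -0.123   0.0132] [311. 199.]
wax_tin 0.47 [0.4649 0.0156 0.0312] [286. 225.]
oil_bottle 0.79 [0.7995 0.1301 0.0673] [148. 220.]
```

View pics/top0.png

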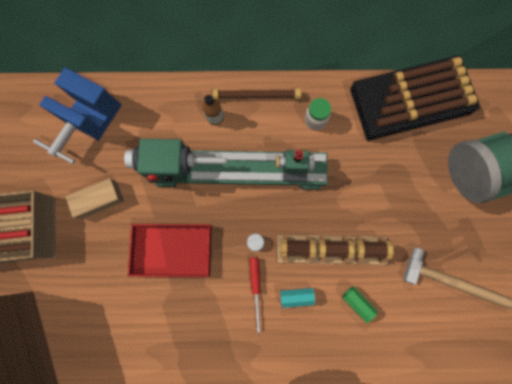

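View pics/side0.png

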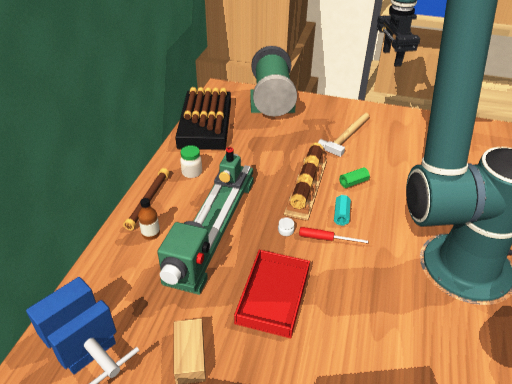

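The couplers on the rack are the dark wood and brass ones at top (297,248), (337,248) and (374,249). Look-alikes are the turquoise one (298,298), the green one (358,303), the brown rod (257,95) and the rods in the black box (430,95). I choose the three on the rack, and will check them in a close crop along with the lathe.

```bash
cat > m.py <<'E'
from h import *
np.set_printoptions(precision=4,suppress=True)
c=arm.capture("top"); P=cloud(c)
i=c["img"]; a=cv2.resize(i[125:195,120:340],None,fx=3.6,fy=3.6,interpolation=3); b=cv2.resize(i[225:275,250:410],None,fx=4.95,fy=4.95,interpolation=3)
b=cv2.resize(b,(a.shape[1],int(b.shape[0]*a.shape[1]/b.shape[1])))
cv2.imwrite("pics/close.png",np.vstack([a,b])[:,:,::-1])
X,Y,Z=P[...,0],P[...,1],P[...,2]
def ax(m,name):
    q=P[m]; mu=np.median(q,0); 
    (vx,vy,x0,y0)=cv2.fitLine(q[:,:2].astype(np.float32),cv2.DIST_HUBER,0,.001,.001).ravel()
    if vy<0: vx,vy=-vx,-vy
    print(name,len(q),"med",mu,"min",q.min(0),"max",q.max(0),"yawdeg",np.degrees(np.arctan2(-vx,vy)),"pt",x0,y0)
lat=(abs(X-.65)<.06)
for y in np.arange(-.18,.24,.01):
    s=lat&(abs(Y-y)<.004); print(round(y,3),"|",*["%d:%d"%(1000*x,1000*z) for x,z in sorted(zip(X[s],Z[s]))[::3]] )
for r,y in zip("abc",(-.096,-.187,-.278)):
    ax((abs(X-.447)<.03)&(abs(Y-y)<.037)&(Z>.062),"coup"+r)
ax((abs(X-.447)<.03)&(abs(Y+.187)<.15)&(Z>.062),"coupall")
E
python3 m.py
```

```text
-0.18 | 590:1 593:0 596:0 599:0 601:2 604:2 607:-1 609:0 611:41 612:0 616:43 624:43 634:44 639:45 644:46 648:43 653:43 655:44 661:43 663:43 669:43 674:42 677:50 682:53 684:53 690:42
-0.17 | 591:-1 594:-1 596:-1 598:2 601:0 604:0 607:0 609:42 609:38 610:-1 611:43 612:0 614:40 616:43 617:52 619:52 622:53 625:50 627:52 630:53 632:51 637:42 639:45 642:45 645:44 647:45 649:46 652:45 654:48 658:45 661:43 663:45 665:46 668:44 669:42 672:50 674:51 676:54 679:52 682:52 685:51 690:43 693:43
-0.16 | 591:0 593:1 596:0 599:-1 602:-1 605:-1 605:11 608:22 609:26 610:38 611:44 613:46 616:46 617:53 618:49 620:51 622:51 625:52 627:52 630:52 632:52 635:52 639:44 642:43 645:44 648:43 650:46 652:46 655:46 658:44 661:43 663:46 666:45 668:45 669:52 669:50 672:51 674:53 676:53 679:52 681:54 682:51 685:50 689:46 693:42 709:0
-0.15 | 590:3 594:-1 596:0 599:1 602:0 604:12 605:-2 605:21 607:25 610:38 610:24 611:46 612:42 613:44 617:53 618:49 620:51 622:51 625:50 628:49 630:51 633:49 635:51 640:43 643:42 645:42 647:45 650:43 653:45 655:45 658:43 660:45 664:42 668:45 669:52 672:52 675:50 677:51 680:51 682:51 684:
[... 14207 characters left out ...]
136 673:133 675:134 678:133 680:133 683:132 684:135 687:135 688:131 690:133 692:134 695:132 697:134 700:133 702:133 703:130
coupa 410 med [ 0.4505 -0.0958  0.0682] min [ 0.4318 -0.1328  0.0621] max [ 0.4679 -0.0599  0.0743] yawdeg -0.560797 pt 0.44977912 -0.096048295
coupb 409 med [ 0.4479 -0.1861  0.0685] min [ 0.4314 -0.2238  0.0621] max [ 0.4649 -0.1506  0.0725] yawdeg -0.11800266 pt 0.44766867 -0.18588986
coupc 417 med [ 0.445  -0.2787  0.0684] min [ 0.4263 -0.3149  0.062 ] max [ 0.4641 -0.2427  0.0729] yawdeg -1.7674388 pt 0.445416 -0.27835426
coupall 1363 med [ 0.4476 -0.192   0.0684] min [ 0.4263 -0.324   0.062 ] max [ 0.4679 -0.0599  0.0743] yawdeg -1.3742794 pt 0.4475962 -0.19189818
```

View pics/close.png

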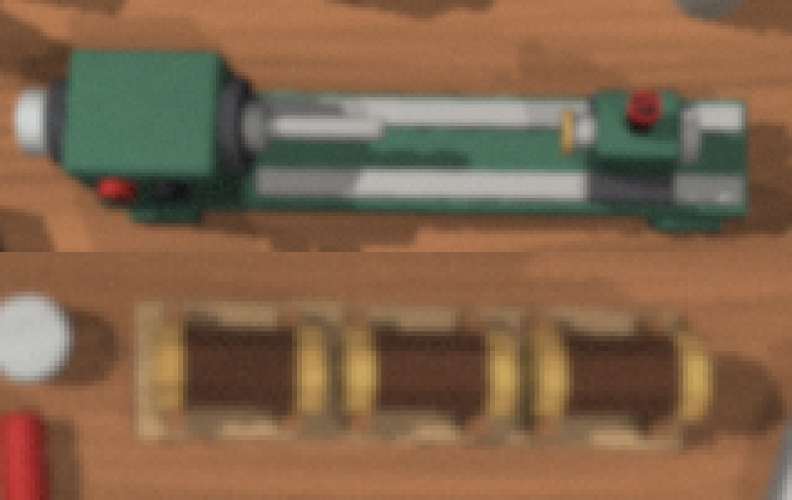

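The three couplers lie on the rack at crop (240,365), (430,370) and (620,375), all dark wood with brass bands. The mandrel tip is at about (380,128) in the crop, the tailstock pad at (568,130) and the red grip at (643,108). Next I fit the lathe axis and the tray from both cameras.

```bash
cat > fit.py <<'E'
from h import *
from scipy.optimize import least_squares
np.set_printoptions(precision=4,suppress=True)
for n in("top","side"):
    c=arm.capture(n);P=cloud(c).reshape(-1,3);X,Y,Z=P.T
    q=P[(abs(X-.658)<.02)&(Y>.078)&(Y<.145)&(Z>.088)&(Z<.113)]
    f=lambda p:np.hypot(q[:,0]-p[0]-p[1]*(q[:,1]-.11),q[:,2]-p[2])-.008
    r=least_squares(f,[.658,.02,.1],loss="soft_l1",f_scale=.001);print(n,"mandrel x@y=.11,slope,z",r.x,len(q),r.cost)
    mm=(abs(X-r.x[0])<.006)&(Z>.1)&(Z<.112)&(Y>.05)&(Y<.14); print("  tip y",np.percentile(Y[mm],[0,1,3]))
    # lathe yaw: rails edges
    e=P[(Z>.047)&(Z<.058)&(Y>-.05)&(Y<.14)&(X>.6)&(X<.72)]
    pts=[]
    for y in np.arange(-.045,.14,.01):
        s=e[abs(e[:,1]-y)<.005]
        if len(s)>10: pts.append((y,np.percentile(s[:,0],3),np.percentile(s[:,0],97)))
    pts=np.array(pts); print("  rail slopes",np.polyfit(pts[:,0],pts[:,1],1),np.polyfit(pts[:,0],pts[:,2],1))
    g=P[(Z>.14)&(Z<.17)&(abs(X-.655)<.03)&(abs(Y+.095)<.03)];print("  grip",np.median(g,0),g.min(0),g.max(0))
    g=P[(Z>.157)&(Z<.17)&(abs(X-.655)<.03)&(abs(Y+.095)<.03)];print("  griptop",np.median(g,0))
    m=arm.regions_of(c,"tray_in");m=m[0]["mask"].ravel()
    t=P[m&(Z>.028)];print("  tray rim",[(round(v[0],4),v[1]) if 0 else v for v in cv2.minAreaRect(t[:,:2].astype(np.float32)*1000)])
E
python3 fit.py
```

```text
top mandrel x@y=.11,slope,z [0.6592 0.0295 0.0994] 173 8.785932994761666e-05
  tip y [0.0719 0.0721 0.0728]
  rail slopes [0.0253 0.6218] [0.0261 0.69  ]
  grip [ 0.6513 -0.0965  0.1608] [ 0.643  -0.1057  0.1401] [ 0.6647 -0.087   0.1653]
  griptop [ 0.6526 -0.0967  0.1613]
  tray rim [(446.8796691894531, 150.5070343017578), (338.2887878417969, 129.42474365234375), 88.5652847290039]
side mandrel x@y=.11,slope,z [0.658  0.0105 0.1004] 123 8.152691637159775e-05
  tip y [0.0738 0.0746 0.0757]
  rail slopes [0.0156 0.6192] [-0.2836  0.69  ]
  grip [ 0.6514 -0.0897  0.1561] [ 0.6427 -0.1059  0.1402] [ 0.6614 -0.0829  0.1649]
  griptop [ 0.6524 -0.0925  0.1613]
  tray rim [(421.2127990722656, 512.0624389648438), (144.55926513671875, 795.6566162109375), 4.924536228179932]
```

```bash
python3 -m jog '[{"dz":-0.03,"az":-8},{"az":-8},{"az":-8},{"az":-8},{"az":-8},{"az":-8},{"az":-8},{"az":-9},{},{}]' 70 25
```

```text
schema error: expected keys dx, dy, dz, ax, ay, az
```

```bash
python3 -m jog '[{"dx":0,"dy":0,"dz":0,"ax":0,"ay":0,"az":-9.3},{"dx":0,"dy":0,"dz":0,"ax":0,"ay":0,"az":-9.3},{"dx":0,"dy":0,"dz":0,"ax":0,"ay":0,"az":-9.3},{"dx":0,"dy":0,"dz":0,"ax":0,"ay":0,"az":-9.3},{"dx":0,"dy":0,"dz":0,"ax":0,"ay":0,"az":-9.3},{"dx":0,"dy":0,"dz":0,"ax":0,"ay":0,"az":-9.3},{"dx":0,"dy":0,"dz":0,"ax":0,"ay":0,"az":-9.3},{"dx":0.05,"dy":0.025,"dz":0,"ax":0,"ay":0,"az":0},{"dx":0.05,"dy":0.025,"dz":0,"ax":0,"ay":0,"az":0},{"dx":0.05,"dy":0.025,"dz":0,"ax":0,"ay":0,"az":0}]' 70 25
```

```text
time: 2.4
eef_pos: [0.3477, -0.47, 0.2387]
ee_rot: [0.0, 0.716, 0.698, 0.0]
ft_force: [-0.1, -0.4, -0.2]
grip_width: 0.0619
grasp_force: 0.0
```

```bash
python3 -m jog '[{"dx":0.032,"dy":0.0155,"dz":0.015,"ax":0,"ay":0,"az":0},{"dx":0.032,"dy":0.0155,"dz":0.015,"ax":0,"ay":0,"az":0},{"dx":0.032,"dy":0.0155,"dz":0.015,"ax":0,"ay":0,"az":0},{"dx":0.032,"dy":0.0155,"dz":0.015,"ax":0,"ay":0,"az":0},{"dx":0.032,"dy":0.0155,"dz":0.015,"ax":0,"ay":0,"az":0},{"dx":0.032,"dy":0.0155,"dz":0.015,"ax":0,"ay":0,"az":0},{"dx":0,"dy":0,"dz":0.012,"ax":0,"ay":0,"az":0},{"dx":0,"dy":0,"dz":0.012,"ax":0,"ay":0,"az":0},{"dx":0,"dy":0,"dz":0.012,"ax":0,"ay":0,"az":0},{"dx":0,"dy":0,"dz":0.012,"ax":0,"ay":0,"az":0}]'
python3 - <<'E'
from h import *
c=arm.capture("top");d=arm.capture("side")
a=c["img"][200:310,300:440];b=d["img"][80:220,240:420]
cv2.imwrite("pics/g1.png",np.hstack([cv2.resize(a,(509,400),interpolation=3)[:,:390],cv2.resize(b,(514,400),interpolation=3)[:,:400]])[:,:,::-1])
E
```

```text
time: 3.65
eef_pos: [0.4448, -0.2827, 0.1]
ee_rot: [0.0, 0.717, 0.697, -0.0]
ft_force: [0.7, -0.4, -0.1]
grip_width: 0.0615
grasp_force: 0.0
```

View pics/g1.png

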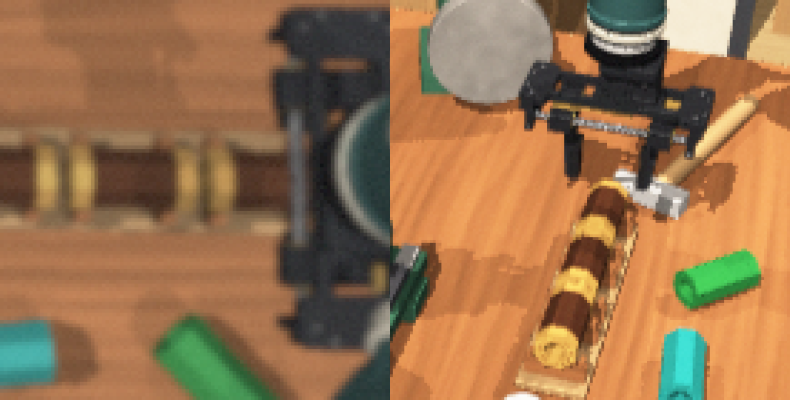

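The gripper straddles the end coupler of the rack (fingers at about (572,160) and (645,165) in the crop). Descend and grip.

```bash
python3 -m jog '[{"dx":0.002,"dy":0,"dz":0.02,"ax":0,"ay":0,"az":0},{"dx":0,"dy":0,"dz":0.02,"ax":0,"ay":0,"az":0},{"dx":0,"dy":0,"dz":0.015,"ax":0,"ay":0,"az":0},{"dx":0,"dy":0,"dz":0.01,"ax":0,"ay":0,"az":0},{"dx":0,"dy":0,"dz":0.004,"ax":0,"ay":0,"az":0},{"dx":0,"dy":0,"dz":0,"ax":0,"ay":0,"az":0},{"dx":0,"dy":0,"dz":0,"ax":0,"ay":0,"az":0},{"dx":0,"dy":0,"dz":0,"ax":0,"ay":0,"az":0},{"dx":0,"dy":0,"dz":0,"ax":0,"ay":0,"az":0},{"dx":0,"dy":0,"dz":0,"ax":0,"ay":0,"az":0}]' && python3 -m jog '[{"dx":0,"dy":0,"dz":0,"ax":0,"ay":0,"az":0},{"dx":0,"dy":0,"dz":0,"ax":0,"ay":0,"az":0},{"dx":0,"dy":0,"dz":0,"ax":0,"ay":0,"az":0},{"dx":0,"dy":0,"dz":0,"ax":0,"ay":0,"az":0},{"dx":0,"dy":0,"dz":-0.004,"ax":0,"ay":0,"az":0},{"dx":0,"dy":0,"dz":-0.02,"ax":0,"ay":0,"az":0},{"dx":0,"dy":0,"dz":-0.03,"ax":0,"ay":0,"az":0},{"dx":0,"dy":0,"dz":-0.03,"ax":0,"ay":0,"az":0},{"dx":0,"dy":0,"dz":-0.03,"ax":0,"ay":0,"az":0},{"dx":0,"dy":0,"dz":-0.02,"ax":0,"ay":0,"az":0}]' 25 30
```

```text
time: 5.0
eef_pos: [0.4452, -0.2799, 0.0319]
ee_rot: [0.0, 0.716, 0.698, 0.0]
ft_force: [-0.5, -0.9, 0.8]
grip_width: 0.0616
grasp_force: 0.0
time: 6.25
eef_pos: [0.4454, -0.28, 0.1673]
ee_rot: [0.001, 0.716, 0.698, 0.0]
ft_force: [0.1, -0.2, -2.7]
grip_width: 0.0394
grasp_force: 30.0
```

```bash
python3 -m jog '[{"dx":0.02,"dy":0.0135,"dz":0,"ax":0,"ay":0,"az":0},{"dx":0.035,"dy":0.0235,"dz":0,"ax":0,"ay":0,"az":0},{"dx":0.04,"dy":0.0265,"dz":0,"ax":0,"ay":0,"az":0},{"dx":0.04,"dy":0.0265,"dz":0,"ax":0,"ay":0,"az":0},{"dx":0.04,"dy":0.0265,"dz":0,"ax":0,"ay":0,"az":0},{"dx":0.04,"dy":0.0265,"dz":0,"ax":0,"ay":0,"az":0},{"dx":0.04,"dy":0.0265,"dz":0,"ax":0,"ay":0,"az":0},{"dx":0.03,"dy":0.0205,"dz":0,"ax":0,"ay":0,"az":0},{"dx":0.02,"dy":0.0135,"dz":0,"ax":0,"ay":0,"az":0},{"dx":0,"dy":0,"dz":0,"ax":0,"ay":0,"az":0}]'
```

```text
time: 7.5
eef_pos: [0.6568, 0.0209, 0.1654]
ee_rot: [-0.0, 0.716, 0.699, -0.0]
ft_force: [-0.7, -0.1, -2.4]
grip_width: 0.0398
grasp_force: 30.0
```

```bash
python3 -m jog '[{"dx":0,"dy":0,"dz":0.01,"ax":0,"ay":0,"az":0},{"dx":0,"dy":0,"dz":0.018,"ax":0,"ay":0,"az":0},{"dx":0,"dy":0,"dz":0.018,"ax":0,"ay":0,"az":0},{"dx":0,"dy":0,"dz":0.018,"ax":0,"ay":0,"az":0},{"dx":0,"dy":0,"dz":0.012,"ax":0,"ay":0,"az":0},{"dx":0,"dy":0,"dz":0.0075,"ax":0,"ay":0,"az":0},{"dx":0,"dy":0,"dz":0,"ax":0,"ay":0,"az":0},{"dx":0,"dy":0,"dz":0,"ax":0,"ay":0,"az":0},{"dx":0,"dy":0,"dz":0,"ax":0,"ay":0,"az":0},{"dx":0,"dy":0,"dz":0,"ax":0,"ay":0,"az":0}]'
python3 - <<'E'
from h import *
from scipy.optimize import least_squares
np.set_printoptions(precision=4,suppress=True)
c=arm.capture("top");d=arm.capture("side")
a=c["img"][130:200,170:290];b=d["img"][150:270,160:290]
cv2.imwrite("pics/ins1.png",np.hstack([cv2.resize(a,(500,292),interpolation=3),cv2.resize(b,(300,277),interpolation=3)[:292] if 0 else cv2.resize(b,(300,292),interpolation=3)])[:,:,::-1])
for n,k in(("top",c),("side",d)):
    P=cloud(k).reshape(-1,3);X,Y,Z=P.T
    q=P[(abs(X-.658)<.02)&(Y>.078)&(Y<.145)&(Z>.088)&(Z<.113)]
    f=lambda p:np.hypot(q[:,0]-p[0]-.025*(q[:,1]-.11),q[:,2]-p[1])-.008
    print(n,least_squares(f,[.658,.1],loss="soft_l1",f_scale=.001).x,len(q))
    q=P[(abs(X-.657)<.016)&(Y>.035)&(Y<.06)&(Z>.1)&(Z<.13)]
    print(n,"coupler near end",len(q),np.median(q,0),"top flat z",np.percentile(q[:,2],[50,80,95]),"y max",np.percentile(q[:,1],99))
E
```

```text
time: 8.75
eef_pos: [0.6568, 0.0198, 0.0829]
ee_rot: [0.0, 0.716, 0.698, 0.0]
ft_force: [0.1, 0.5, -1.8]
grip_width: 0.0398
grasp_force: 30.0
top [0.658 0.1  ] 0
  return _methods._mean(a, axis=axis, dtype=dtype,
  ret = um.true_divide(
Traceback (most recent call last):
IndexError: index -1 is out of bounds for axis 0 with size 0
```

View pics/ins1.png

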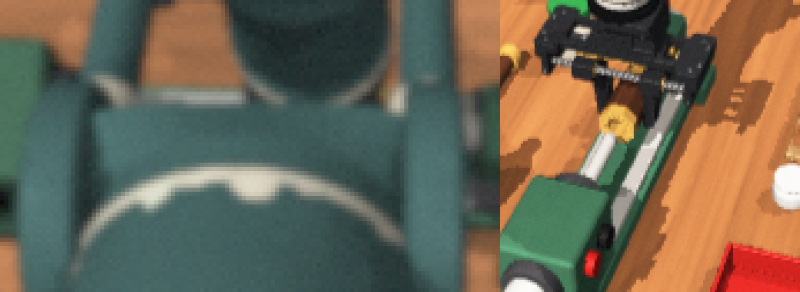

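The top view is blocked by the arm. The side view shows the coupler's mouth at crop (620,122), just before the mandrel and roughly in line with it. I compare the two in the side depth.

```bash
cat > al.py <<'E'
from h import *
from scipy.optimize import least_squares
np.set_printoptions(precision=4,suppress=True)
d=arm.capture("side");P=cloud(d).reshape(-1,3);X,Y,Z=P.T
q=P[(abs(X-.658)<.02)&(Y>.085)&(Y<.145)&(Z>.088)&(Z<.113)]
f=lambda p:np.hypot(q[:,0]-p[0]-.025*(q[:,1]-.11),q[:,2]-p[1])-.008
m=least_squares(f,[.658,.1],loss="soft_l1",f_scale=.001).x
print("mandrel @y.11",m,len(q),"-> at .05",m[0]-.0015)
o=arm.get_obs();ty=o["eef_pos"][1]
c=P[(abs(X-.657)<.03)&(Y>ty+.014)&(Y<ty+.05)&(Z>.075)&(Z<.125)]
e=np.sort(c[:,1]);print("coupler end y",np.percentile(e,[90,98]),len(c))
ye=np.percentile(e,95); s=c[(c[:,1]<ye-.004)]
# octagon 40 across flats: sdf of visible pts
A=np.arange(8)*np.pi/4; N=np.c_[np.cos(A),np.sin(A)]
g=lambda p:np.max((np.c_[s[:,0]-p[0]-.025*(s[:,1]-.05),s[:,2]-p[1]])@N.T,1)-.02
r=least_squares(g,[.657,.1],loss="soft_l1",f_scale=.001);print("coupler @y.05",r.x,len(s),"tcp",o["eef_pos"])
fc=c[c[:,1]>ye-.003]; print("face x,z extents",np.percentile(fc[:,0],[2,98]),np.percentile(fc[:,2],[2,98]))
E
python3 al.py
```

```text
mandrel @y.11 [0.6582 0.1006] 111 -> at .05 0.6566568724587105
coupler end y [0.0581 0.0603] 243
coupler @y.05 [0.6564 0.1022] 153 tcp [0.6565 0.0199 0.0825]
face x,z extents [0.6374 0.675 ] [0.0844 0.1212]
```

```bash
python3 -m jog '[{"dx":0,"dy":0,"dz":0.001,"ax":0,"ay":0,"az":0},{"dx":0.003,"dy":0,"dz":0,"ax":0,"ay":0,"az":0},{"dx":0.004,"dy":0,"dz":0,"ax":0,"ay":0,"az":0},{"dx":0.004,"dy":0,"dz":0,"ax":0,"ay":0,"az":0},{"dx":0.004,"dy":0,"dz":0,"ax":0,"ay":0,"az":0},{"dx":0.004,"dy":0,"dz":0,"ax":0,"ay":0,"az":0},{"dx":0.004,"dy":0,"dz":0,"ax":0,"ay":0,"az":0},{"dx":0.003,"dy":0,"dz":0,"ax":0,"ay":0,"az":0},{"dx":0,"dy":0,"dz":0,"ax":0,"ay":0,"az":0},{"dx":0,"dy":0,"dz":0,"ax":0,"ay":0,"az":0}]'
```

```text
time: 10.15
eef_pos: [0.6571, 0.0458, 0.0812]
ee_rot: [0.0, 0.716, 0.698, -0.0]
ft_force: [0.5, 0.9, -1.8]
grip_width: 0.0396
grasp_force: 30.0
```

```bash
python3 -m jog '[{"dx":0.002,"dy":0,"dz":0,"ax":0,"ay":0,"az":0},{"dx":0.002,"dy":0,"dz":0,"ax":0,"ay":0,"az":0},{"dx":0.001,"dy":0,"dz":0,"ax":0,"ay":0,"az":0},{"dx":0.001,"dy":0,"dz":0,"ax":0,"ay":0,"az":0},{"dx":0.001,"dy":0,"dz":0,"ax":0,"ay":0,"az":0},{"dx":0.001,"dy":0,"dz":0,"ax":0,"ay":0,"az":0},{"dx":0.001,"dy":0,"dz":0,"ax":0,"ay":0,"az":0},{"dx":0.001,"dy":0,"dz":0,"ax":0,"ay":0,"az":0},{"dx":0,"dy":0,"dz":0,"ax":0,"ay":0,"az":0},{"dx":0,"dy":0,"dz":0,"ax":0,"ay":0,"az":0}]'
```

```text
time: 11.4
eef_pos: [0.6573, 0.0558, 0.0812]
ee_rot: [-0.0, 0.716, 0.698, -0.0]
ft_force: [0.3, -0.4, -0.7]
grip_width: 0.0393
grasp_force: 30.0
```

```bash
python3 -m jog '[{"dx":0.001,"dy":0,"dz":0,"ax":0,"ay":0,"az":0},{"dx":0.001,"dy":0,"dz":0,"ax":0,"ay":0,"az":0},{"dx":0.001,"dy":0,"dz":0,"ax":0,"ay":0,"az":0},{"dx":0.001,"dy":0,"dz":0,"ax":0,"ay":0,"az":0},{"dx":0.001,"dy":0,"dz":0,"ax":0,"ay":0,"az":0},{"dx":0.001,"dy":0,"dz":0,"ax":0,"ay":0,"az":0},{"dx":0,"dy":0,"dz":0,"ax":0,"ay":0,"az":0},{"dx":0,"dy":0,"dz":0,"ax":0,"ay":0,"az":0},{"dx":0,"dy":0,"dz":0,"ax":0,"ay":0,"az":0},{"dx":0,"dy":0,"dz":0,"ax":0,"ay":0,"az":0}]'; python3 al.py | tail -4
```

```text
time: 12.65
eef_pos: [0.6576, 0.0601, 0.0818]
ee_rot: [0.001, 0.716, 0.698, -0.001]
ft_force: [-1.1, -7.4, 1.5]
grip_width: 0.0393
grasp_force: 30.0
mandrel @y.11 [0.6576 0.1005] 174 -> at .05 0.6560936824865298
coupler end y [0.1003 0.1071] 250
coupler @y.05 [0.6567 0.1002] 226 tcp [0.6577 0.0601 0.0818]
face x,z extents [0.646  0.6642] [0.0969 0.1106]
```

It stops about 20 mm in with 7 N, and the vertical force is also up a little. I back off, raise it 1 mm and probe once more, to rule out a misaligned fit.

```bash
python3 -m jog '[{"dx":-0.004,"dy":0,"dz":0,"ax":0,"ay":0,"az":0},{"dx":-0.004,"dy":0,"dz":-0.001,"ax":0,"ay":0,"az":0},{"dx":0,"dy":0,"dz":0,"ax":0,"ay":0,"az":0},{"dx":0,"dy":0,"dz":0,"ax":0,"ay":0,"az":0},{"dx":0,"dy":0,"dz":0,"ax":0,"ay":0,"az":0},{"dx":0,"dy":0,"dz":0,"ax":0,"ay":0,"az":0},{"dx":0,"dy":0,"dz":0,"ax":0,"ay":0,"az":0},{"dx":0,"dy":0,"dz":0,"ax":0,"ay":0,"az":0},{"dx":0,"dy":0,"dz":0,"ax":0,"ay":0,"az":0},{"dx":0,"dy":0,"dz":0,"ax":0,"ay":0,"az":0}]';python3 - <<'E'
from h import *
for i in range(4):
    o=arm.get_obs();arm.capture("side");print(np.round(o["ft_force"],2),np.round(o["moment"],3))
E
python3 -m jog '[{"dx":0.002,"dy":0,"dz":0,"ax":0,"ay":0,"az":0},{"dx":0.001,"dy":0,"dz":0,"ax":0,"ay":0,"az":0},{"dx":0.001,"dy":0,"dz":0,"ax":0,"ay":0,"az":0},{"dx":0.001,"dy":0,"dz":0,"ax":0,"ay":0,"az":0},{"dx":0.001,"dy":0,"dz":0,"ax":0,"ay":0,"az":0},{"dx":0.001,"dy":0,"dz":0,"ax":0,"ay":0,"az":0},{"dx":0.001,"dy":0,"dz":0,"ax":0,"ay":0,"az":0},{"dx":0,"dy":0,"dz":0,"ax":0,"ay":0,"az":0},{"dx":0,"dy":0,"dz":0,"ax":0,"ay":0,"az":0},{"dx":0,"dy":0,"dz":0,"ax":0,"ay":0,"az":0}]'
```

```text
time: 13.95
eef_pos: [0.6573, 0.0538, 0.0822]
ee_rot: [0.0, 0.716, 0.698, 0.0]
ft_force: [0.3, -0.5, -2.5]
grip_width: 0.0399
grasp_force: 30.0
[ 0.29 -0.45 -2.47] [-0.001 -0.047  0.011]
[-1.13 -0.1  -1.45] [ 0.025 -0.075 -0.054]
[-0.52  0.12 -1.67] [ 0.015 -0.089  0.04 ]
[ 1.   -0.15 -1.11] [-0.027 -0.057  0.037]
time: 15.4
eef_pos: [0.6576, 0.0593, 0.0821]
ee_rot: [0.001, 0.716, 0.698, -0.001]
ft_force: [-0.2, -10.1, -2.5]
grip_width: 0.0392
grasp_force: 30.0
```

It stops at the same place with no sideways force, so this one is tight. Off to the tray with it.

```bash
python3 -m jog '[{"dx":-0.008,"dy":0,"dz":0,"ax":0,"ay":0,"az":0},{"dx":-0.018,"dy":0,"dz":0,"ax":0,"ay":0,"az":0},{"dx":-0.018,"dy":0,"dz":0,"ax":0,"ay":0,"az":0},{"dx":0,"dy":0,"dz":0,"ax":0,"ay":0,"az":0},{"dx":0,"dy":0,"dz":-0.02,"ax":0,"ay":0,"az":0},{"dx":0,"dy":0,"dz":-0.03,"ax":0,"ay":0,"az":0},{"dx":0.0,"dy":-0.02,"dz":-0.01,"ax":0,"ay":0,"az":0},{"dx":0.02,"dy":-0.027,"dz":0,"ax":0,"ay":0,"az":0},{"dx":0.031,"dy":-0.027,"dz":0,"ax":0,"ay":0,"az":0},{"dx":0.031,"dy":-0.027,"dz":0,"ax":0,"ay":0,"az":0}]'
```

```text
time: 16.65
eef_pos: [0.5574, 0.1037, 0.1442]
ee_rot: [0.001, 0.716, 0.698, 0.001]
ft_force: [0.9, 0.3, -2.0]
grip_width: 0.039
grasp_force: 30.0
```

```bash
python3 -m jog '[{"dx":0.036,"dy":-0.0245,"dz":0,"ax":0,"ay":0,"az":0},{"dx":0.036,"dy":-0.0245,"dz":0,"ax":0,"ay":0,"az":0},{"dx":0.036,"dy":-0.0245,"dz":0.01,"ax":0,"ay":0,"az":0},{"dx":0.036,"dy":-0.0245,"dz":0.02,"ax":0,"ay":0,"az":0},{"dx":0.0226,"dy":-0.0145,"dz":0.02,"ax":0,"ay":0,"az":0},{"dx":0,"dy":0,"dz":0.02,"ax":0,"ay":0,"az":0},{"dx":0,"dy":0,"dz":0.02,"ax":0,"ay":0,"az":0},{"dx":0,"dy":0,"dz":0.02,"ax":0,"ay":0,"az":0},{"dx":0,"dy":0,"dz":0.01,"ax":0,"ay":0,"az":0},{"dx":0,"dy":0,"dz":0,"ax":0,"ay":0,"az":0}]'
```

```text
time: 17.9
eef_pos: [0.4492, 0.2721, 0.0225]
ee_rot: [-0.0, 0.716, 0.698, -0.0]
ft_force: [0.5, 0.6, -1.8]
grip_width: 0.0397
grasp_force: 30.0
```

Lower the last 14 mm, release, and rise.

```bash
python3 -m jog '[{"dx":0,"dy":0,"dz":0.005,"ax":0,"ay":0,"az":0},{"dx":0,"dy":0,"dz":0.005,"ax":0,"ay":0,"az":0},{"dx":0,"dy":0,"dz":0.003,"ax":0,"ay":0,"az":0},{"dx":0,"dy":0,"dz":0.001,"ax":0,"ay":0,"az":0},{"dx":0,"dy":0,"dz":0,"ax":0,"ay":0,"az":0},{"dx":0,"dy":0,"dz":0,"ax":0,"ay":0,"az":0},{"dx":0,"dy":0,"dz":0,"ax":0,"ay":0,"az":0},{"dx":0,"dy":0,"dz":0,"ax":0,"ay":0,"az":0},{"dx":0,"dy":0,"dz":0,"ax":0,"ay":0,"az":0},{"dx":0,"dy":0,"dz":0,"ax":0,"ay":0,"az":0}]' && python3 -m jog '[{"dx":0,"dy":0,"dz":0,"ax":0,"ay":0,"az":0},{"dx":0,"dy":0,"dz":0,"ax":0,"ay":0,"az":0},{"dx":0,"dy":0,"dz":0,"ax":0,"ay":0,"az":0},{"dx":0,"dy":0,"dz":-0.02,"ax":0,"ay":0,"az":0},{"dx":0,"dy":0,"dz":-0.04,"ax":0,"ay":0,"az":0},{"dx":0,"dy":0,"dz":-0.04,"ax":0,"ay":0,"az":0},{"dx":-0.04,"dy":0,"dz":-0.01,"ax":0,"ay":0,"az":0},{"dx":-0.05,"dy":0,"dz":0,"ax":0,"ay":0,"az":0},{"dx":-0.05,"dy":0,"dz":0,"ax":0,"ay":0,"az":0},{"dx":-0.05,"dy":0,"dz":0,"ax":0,"ay":0,"az":0}]' 65
```

```text
time: 19.15
eef_pos: [0.4494, 0.2718, 0.0082]
ee_rot: [-0.0, 0.716, 0.698, 0.0]
ft_force: [0.8, 0.7, -1.8]
grip_width: 0.0394
grasp_force: 30.0
time: 20.4
eef_pos: [0.4444, 0.0806, 0.1186]
ee_rot: [0.0, 0.716, 0.698, 0.0]
ft_force: [0.6, 0.2, 0.3]
grip_width: 0.0572
grasp_force: 0.0
```

```bash
python3 -m jog '[{"dx":-0.036,"dy":0.002,"dz":0,"ax":0,"ay":0,"az":0},{"dx":-0.04,"dy":0.002,"dz":0,"ax":0,"ay":0,"az":0},{"dx":-0.04,"dy":0.002,"dz":0,"ax":0,"ay":0,"az":0},{"dx":-0.04,"dy":0.002,"dz":0,"ax":0,"ay":0,"az":0},{"dx":-0.02,"dy":0.002,"dz":0.01,"ax":0,"ay":0,"az":0},{"dx":0,"dy":0,"dz":0.02,"ax":0,"ay":0,"az":0},{"dx":0,"dy":0,"dz":0.02,"ax":0,"ay":0,"az":0},{"dx":0,"dy":0,"dz":0.02,"ax":0,"ay":0,"az":0},{"dx":0,"dy":0,"dz":0.011,"ax":0,"ay":0,"az":0},{"dx":0,"dy":0,"dz":0.006,"ax":0,"ay":0,"az":0}]'
```

```text
time: 21.65
eef_pos: [0.4497, -0.0942, 0.0308]
ee_rot: [-0.0, 0.716, 0.698, -0.0]
ft_force: [0.3, 0.5, 0.0]
grip_width: 0.0573
grasp_force: 0.0
```

```bash
python3 -m jog '[{"dx":-0.002,"dy":0,"dz":0,"ax":0,"ay":0,"az":0},{"dx":0,"dy":0,"dz":0,"ax":0,"ay":0,"az":0},{"dx":0,"dy":0,"dz":0,"ax":0,"ay":0,"az":0},{"dx":0,"dy":0,"dz":0,"ax":0,"ay":0,"az":0},{"dx":0,"dy":0,"dz":-0.004,"ax":0,"ay":0,"az":0},{"dx":0,"dy":0,"dz":-0.02,"ax":0,"ay":0,"az":0},{"dx":0,"dy":0,"dz":-0.03,"ax":0,"ay":0,"az":0},{"dx":0,"dy":0,"dz":-0.03,"ax":0,"ay":0,"az":0},{"dx":0,"dy":0,"dz":-0.03,"ax":0,"ay":0,"az":0},{"dx":0,"dy":0,"dz":-0.02,"ax":0,"ay":0,"az":0}]' 25 30
```

```text
time: 22.9
eef_pos: [0.45, -0.0962, 0.1667]
ee_rot: [0.0, 0.716, 0.698, 0.0]
ft_force: [-0.1, -0.8, -0.7]
grip_width: 0.0395
grasp_force: 30.0
```

```bash
python3 -m jog '[{"dx":0.013,"dy":0.0217,"dz":0,"ax":0,"ay":0,"az":0},{"dx":0.0202,"dy":0.034,"dz":0,"ax":0,"ay":0,"az":0},{"dx":0.0202,"dy":0.034,"dz":0,"ax":0,"ay":0,"az":0},{"dx":0.0202,"dy":0.034,"dz":0,"ax":0,"ay":0,"az":0},{"dx":0.0202,"dy":0.034,"dz":0,"ax":0,"ay":0,"az":0},{"dx":0.0202,"dy":0.034,"dz":0,"ax":0,"ay":0,"az":0},{"dx":0.0072,"dy":0.012,"dz":0,"ax":0,"ay":0,"az":0},{"dx":0,"dy":0,"dz":0.015,"ax":0,"ay":0,"az":0},{"dx":0,"dy":0,"dz":0.02,"ax":0,"ay":0,"az":0},{"dx":0,"dy":0,"dz":0.02,"ax":0,"ay":0,"az":0}]'
```

```text
time: 24.15
eef_pos: [0.6547, 0.0189, 0.1079]
ee_rot: [-0.001, 0.716, 0.698, -0.001]
ft_force: [0.7, -0.1, -1.5]
grip_width: 0.0396
grasp_force: 30.0
```

```bash
python3 -m jog '[{"dx":0,"dy":0.0015,"dz":0.015,"ax":0,"ay":0,"az":0},{"dx":0,"dy":0,"dz":0.01,"ax":0,"ay":0,"az":0},{"dx":0,"dy":0,"dz":0.002,"ax":0,"ay":0,"az":0},{"dx":0,"dy":0,"dz":0,"ax":0,"ay":0,"az":0},{"dx":0,"dy":0,"dz":0,"ax":0,"ay":0,"az":0},{"dx":0.003,"dy":0,"dz":0,"ax":0,"ay":0,"az":0},{"dx":0.003,"dy":0,"dz":0,"ax":0,"ay":0,"az":0},{"dx":0.003,"dy":0,"dz":0,"ax":0,"ay":0,"az":0},{"dx":0,"dy":0,"dz":0,"ax":0,"ay":0,"az":0},{"dx":0,"dy":0,"dz":0,"ax":0,"ay":0,"az":0}]'; python3 al.py
```

```text
time: 25.4
eef_pos: [0.6583, 0.0287, 0.0832]
ee_rot: [-0.0, 0.716, 0.698, -0.0]
ft_force: [0.6, 0.7, -1.2]
grip_width: 0.04
grasp_force: 30.0
mandrel @y.11 [0.6578 0.1006] 110 -> at .05 0.6563300755769998
coupler end y [0.0687 0.076 ] 241
coupler @y.05 [0.6577 0.1023] 167 tcp [0.6584 0.0286 0.0832]
face x,z extents [0.6373 0.6748] [0.0902 0.1221]
```

```bash
python3 -m jog '[{"dx":0,"dy":-0.0016,"dz":0.001,"ax":0,"ay":0,"az":0},{"dx":0,"dy":0,"dz":0,"ax":0,"ay":0,"az":0},{"dx":0.004,"dy":0,"dz":0,"ax":0,"ay":0,"az":0},{"dx":0.005,"dy":0,"dz":0,"ax":0,"ay":0,"az":0},{"dx":0.005,"dy":0,"dz":0,"ax":0,"ay":0,"az":0},{"dx":0.005,"dy":0,"dz":0,"ax":0,"ay":0,"az":0},{"dx":0.004,"dy":0,"dz":0,"ax":0,"ay":0,"az":0},{"dx":0.002,"dy":0,"dz":0,"ax":0,"ay":0,"az":0},{"dx":0,"dy":0,"dz":0,"ax":0,"ay":0,"az":0},{"dx":0,"dy":0,"dz":0,"ax":0,"ay":0,"az":0}]' && python3 -m jog '[{"dx":0.001,"dy":0,"dz":0,"ax":0,"ay":0,"az":0},{"dx":0.001,"dy":0,"dz":0,"ax":0,"ay":0,"az":0},{"dx":0.001,"dy":0,"dz":0,"ax":0,"ay":0,"az":0},{"dx":0.001,"dy":0,"dz":0,"ax":0,"ay":0,"az":0},{"dx":0.001,"dy":0,"dz":0,"ax":0,"ay":0,"az":0},{"dx":0.001,"dy":0,"dz":0,"ax":0,"ay":0,"az":0},{"dx":0.001,"dy":0,"dz":0,"ax":0,"ay":0,"az":0},{"dx":0.001,"dy":0,"dz":0,"ax":0,"ay":0,"az":0},{"dx":0,"dy":0,"dz":0,"ax":0,"ay":0,"az":0},{"dx":0,"dy":0,"dz":0,"ax":0,"ay":0,"az":0}]'
```

```text
time: 26.7
eef_pos: [0.6574, 0.0535, 0.0822]
ee_rot: [0.0, 0.716, 0.698, -0.0]
ft_force: [0.6, -0.2, -2.0]
grip_width: 0.0394
grasp_force: 30.0
time: 27.95
eef_pos: [0.6576, 0.0616, 0.0822]
ee_rot: [0.0, 0.716, 0.698, -0.0]
ft_force: [0.1, 0.2, -1.1]
grip_width: 0.0397
grasp_force: 30.0
```

```bash
python3 -m jog '[{"dx":0.001,"dy":0,"dz":0,"ax":0,"ay":0,"az":0},{"dx":0.001,"dy":0,"dz":0,"ax":0,"ay":0,"az":0},{"dx":0.001,"dy":0,"dz":0,"ax":0,"ay":0,"az":0},{"dx":0.001,"dy":0,"dz":0,"ax":0,"ay":0,"az":0},{"dx":0.001,"dy":0,"dz":0,"ax":0,"ay":0,"az":0},{"dx":0.001,"dy":0,"dz":0,"ax":0,"ay":0,"az":0},{"dx":0.001,"dy":0,"dz":0,"ax":0,"ay":0,"az":0},{"dx":0.001,"dy":0,"dz":0,"ax":0,"ay":0,"az":0},{"dx":0,"dy":0,"dz":0,"ax":0,"ay":0,"az":0},{"dx":0,"dy":0,"dz":0,"ax":0,"ay":0,"az":0}]'
```

```text
time: 29.2
eef_pos: [0.6578, 0.0696, 0.0822]
ee_rot: [0.0, 0.716, 0.698, -0.0]
ft_force: [-0.3, -0.4, -2.0]
grip_width: 0.0392
grasp_force: 30.0
```

This one passes the 20 mm mark freely, so it is the reamed one. Slide on towards the shoulder.

```bash
python3 -m jog '[{"dx":0.003,"dy":0,"dz":0,"ax":0,"ay":0,"az":0},{"dx":0.004,"dy":0,"dz":0,"ax":0,"ay":0,"az":0},{"dx":0.005,"dy":0,"dz":0,"ax":0,"ay":0,"az":0},{"dx":0.005,"dy":0,"dz":0,"ax":0,"ay":0,"az":0},{"dx":0.005,"dy":0,"dz":0,"ax":0,"ay":0,"az":0},{"dx":0.005,"dy":0,"dz":0,"ax":0,"ay":0,"az":0},{"dx":0.004,"dy":0,"dz":0,"ax":0,"ay":0,"az":0},{"dx":0.003,"dy":0,"dz":0,"ax":0,"ay":0,"az":0},{"dx":0.001,"dy":0,"dz":0,"ax":0,"ay":0,"az":0},{"dx":0,"dy":0,"dz":0,"ax":0,"ay":0,"az":0}]' && python3 -m jog '[{"dx":0.001,"dy":0,"dz":0,"ax":0,"ay":0,"az":0},{"dx":0.001,"dy":0,"dz":0,"ax":0,"ay":0,"az":0},{"dx":0.001,"dy":0,"dz":0,"ax":0,"ay":0,"az":0},{"dx":0.001,"dy":0,"dz":0,"ax":0,"ay":0,"az":0},{"dx":0.0005,"dy":0,"dz":0,"ax":0,"ay":0,"az":0},{"dx":0.0005,"dy":0,"dz":0,"ax":0,"ay":0,"az":0},{"dx":0,"dy":0,"dz":0,"ax":0,"ay":0,"az":0},{"dx":0,"dy":0,"dz":0,"ax":0,"ay":0,"az":0},{"dx":0,"dy":0,"dz":0,"ax":0,"ay":0,"az":0},{"dx":0,"dy":0,"dz":0,"ax":0,"ay":0,"az":0}]'
```

```text
time: 30.45
eef_pos: [0.6587, 0.1046, 0.0822]
ee_rot: [0.0, 0.716, 0.698, -0.0]
ft_force: [0.5, -0.5, -2.5]
grip_width: 0.0394
grasp_force: 30.0
time: 31.7
eef_pos: [0.6588, 0.1096, 0.0822]
ee_rot: [-0.0, 0.716, 0.698, 0.0]
ft_force: [-0.7, -0.2, -2.7]
grip_width: 0.0395
grasp_force: 30.0
```

```bash
python3 -m jog '[{"dx":0.001,"dy":0,"dz":0,"ax":0,"ay":0,"az":0},{"dx":0.001,"dy":0,"dz":0,"ax":0,"ay":0,"az":0},{"dx":0.0005,"dy":0,"dz":0,"ax":0,"ay":0,"az":0},{"dx":0.0005,"dy":0,"dz":0,"ax":0,"ay":0,"az":0},{"dx":0.0005,"dy":0,"dz":0,"ax":0,"ay":0,"az":0},{"dx":0.0005,"dy":0,"dz":0,"ax":0,"ay":0,"az":0},{"dx":0,"dy":0,"dz":0,"ax":0,"ay":0,"az":0},{"dx":0,"dy":0,"dz":0,"ax":0,"ay":0,"az":0},{"dx":0,"dy":0,"dz":0,"ax":0,"ay":0,"az":0},{"dx":0,"dy":0,"dz":0,"ax":0,"ay":0,"az":0}]'
```

```text
time: 32.95
eef_pos: [0.6589, 0.1121, 0.0822]
ee_rot: [0.001, 0.716, 0.698, -0.001]
ft_force: [0.0, -6.5, -1.3]
grip_width: 0.0396
grasp_force: 30.0
```

```bash
python3 -m jog '[{"dx":0.0005,"dy":0,"dz":0,"ax":0,"ay":0,"az":0},{"dx":0,"dy":0,"dz":0,"ax":0,"ay":0,"az":0},{"dx":0,"dy":0,"dz":0,"ax":0,"ay":0,"az":0},{"dx":0,"dy":0,"dz":0,"ax":0,"ay":0,"az":0},{"dx":0,"dy":0,"dz":0,"ax":0,"ay":0,"az":0},{"dx":0,"dy":0,"dz":-0.01,"ax":0,"ay":0,"az":0},{"dx":0,"dy":0,"dz":-0.02,"ax":0,"ay":0,"az":0},{"dx":0,"dy":0,"dz":-0.03,"ax":0,"ay":0,"az":0},{"dx":0,"dy":0,"dz":-0.03,"ax":0,"ay":0,"az":0},{"dx":0,"dy":0,"dz":-0.01,"ax":0,"ay":0,"az":0}]' 65 && python3 -m jog '[{"dx":-0.025,"dy":-0.0167,"dz":0,"ax":0,"ay":0,"az":0},{"dx":-0.04,"dy":-0.0267,"dz":0,"ax":0,"ay":0,"az":0},{"dx":-0.04,"dy":-0.0267,"dz":0,"ax":0,"ay":0,"az":0},{"dx":-0.04,"dy":-0.0267,"dz":0,"ax":0,"ay":0,"az":0},{"dx":-0.04,"dy":-0.0267,"dz":0,"ax":0,"ay":0,"az":0},{"dx":-0.04,"dy":-0.0267,"dz":0,"ax":0,"ay":0,"az":0},{"dx":-0.04,"dy":-0.0267,"dz":0,"ax":0,"ay":0,"az":0},{"dx":-0.025,"dy":-0.0167,"dz":0,"ax":0,"ay":0,"az":0},{"dx":-0.015,"dy":-0.01,"dz":0,"ax":0,"ay":0,"az":0},{"dx":0,"dy":0,"dz":0,"ax":0,"ay":0,"az":0}]'
python3 - <<'E'
from h import *
c=arm.capture("top");d=arm.capture("side")
a=c["img"][130:280,120:340];b=d["img"][140:330,150:330]
cv2.imwrite("pics/home.png",np.hstack([cv2.resize(a,(440,400),interpolation=3),cv2.resize(b,(360,400),interpolation=3)])[:,:,::-1])
E
```

```text
time: 34.2
eef_pos: [0.661, 0.1144, 0.1867]
ee_rot: [0.002, 0.716, 0.698, 0.003]
ft_force: [0.5, -0.2, 0.6]
grip_width: 0.0574
grasp_force: 0.0
time: 35.45
eef_pos: [0.4473, -0.186, 0.1823]
ee_rot: [0.0, 0.717, 0.697, 0.0]
ft_force: [0.6, -0.1, 0.1]
grip_width: 0.0574
grasp_force: 0.0
```

View pics/home.png

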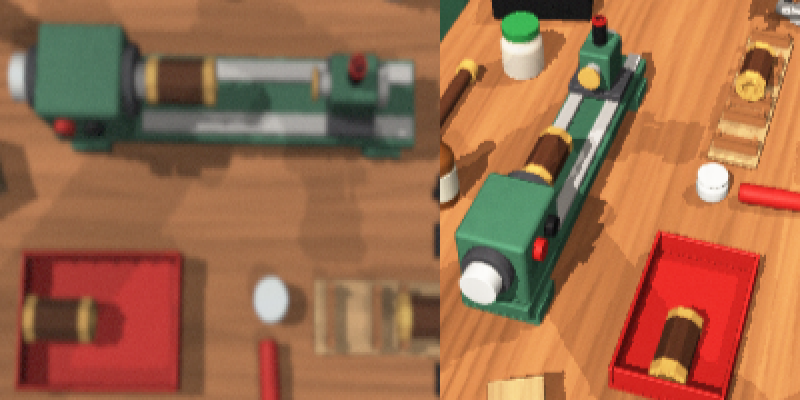

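The coupler sits against the shoulder on the mandrel (180,80), the first tight one lies in the tray (60,320), and the tin has not moved. Now the last coupler.

```bash
python3 -m jog '[{"dx":-0.002,"dy":0,"dz":0.02,"ax":0,"ay":0,"az":0},{"dx":0,"dy":0,"dz":0.03,"ax":0,"ay":0,"az":0},{"dx":0,"dy":0,"dz":0.03,"ax":0,"ay":0,"az":0},{"dx":0,"dy":0,"dz":0.03,"ax":0,"ay":0,"az":0},{"dx":0,"dy":0,"dz":0.02,"ax":0,"ay":0,"az":0},{"dx":0,"dy":0,"dz":0.015,"ax":0,"ay":0,"az":0},{"dx":0,"dy":0,"dz":0.006,"ax":0,"ay":0,"az":0},{"dx":0,"dy":0,"dz":0,"ax":0,"ay":0,"az":0},{"dx":0,"dy":0,"dz":0,"ax":0,"ay":0,"az":0},{"dx":0,"dy":0,"dz":0,"ax":0,"ay":0,"az":0}]' && python3 -m jog '[{"dx":0,"dy":0,"dz":0,"ax":0,"ay":0,"az":0},{"dx":0,"dy":0,"dz":0,"ax":0,"ay":0,"az":0},{"dx":0,"dy":0,"dz":0,"ax":0,"ay":0,"az":0},{"dx":0,"dy":0,"dz":0,"ax":0,"ay":0,"az":0},{"dx":0,"dy":0,"dz":-0.004,"ax":0,"ay":0,"az":0},{"dx":0,"dy":0,"dz":-0.02,"ax":0,"ay":0,"az":0},{"dx":0,"dy":0,"dz":-0.03,"ax":0,"ay":0,"az":0},{"dx":0,"dy":0,"dz":-0.03,"ax":0,"ay":0,"az":0},{"dx":0.02,"dy":0,"dz":-0.02,"ax":0,"ay":0,"az":0},{"dx":0.04,"dy":0,"dz":0,"ax":0,"ay":0,"az":0}]' 25 30
```

```text
time: 36.8
eef_pos: [0.4482, -0.1879, 0.0321]
ee_rot: [0.001, 0.716, 0.698, 0.0]
ft_force: [-0.5, -0.8, -0.2]
grip_width: 0.0571
grasp_force: 0.0
time: 38.05
eef_pos: [0.4506, -0.1283, 0.1374]
ee_rot: [0.002, 0.717, 0.697, 0.001]
ft_force: [0.6, 0.2, -1.6]
grip_width: 0.0394
grasp_force: 30.0
```

```bash
python3 -m jog '[{"dx":0.045,"dy":-0.0015,"dz":0,"ax":0,"ay":0,"az":0},{"dx":0.045,"dy":-0.0015,"dz":0,"ax":0,"ay":0,"az":0},{"dx":0.045,"dy":-0.0015,"dz":0,"ax":0,"ay":0,"az":0},{"dx":0.045,"dy":-0.0015,"dz":0,"ax":0,"ay":0,"az":0},{"dx":0.045,"dy":-0.0015,"dz":0,"ax":0,"ay":0,"az":0},{"dx":0.04,"dy":-0.0015,"dz":0,"ax":0,"ay":0,"az":0},{"dx":0.03,"dy":-0.001,"dz":0,"ax":0,"ay":0,"az":0},{"dx":0.011,"dy":-0.001,"dz":0.01,"ax":0,"ay":0,"az":0},{"dx":0,"dy":0,"dz":0.02,"ax":0,"ay":0,"az":0},{"dx":0,"dy":0,"dz":0.02,"ax":0,"ay":0,"az":0}]'
```

```text
time: 39.3
eef_pos: [0.4453, 0.1779, 0.0838]
ee_rot: [-0.0, 0.716, 0.698, -0.001]
ft_force: [0.1, -0.4, -2.5]
grip_width: 0.0397
grasp_force: 30.0
```

```bash
python3 -m jog '[{"dx":0,"dy":0,"dz":0.02,"ax":0,"ay":0,"az":0},{"dx":0,"dy":0,"dz":0.02,"ax":0,"ay":0,"az":0},{"dx":0,"dy":0,"dz":0.015,"ax":0,"ay":0,"az":0},{"dx":0,"dy":0,"dz":0.01,"ax":0,"ay":0,"az":0},{"dx":0,"dy":0,"dz":0.005,"ax":0,"ay":0,"az":0},{"dx":0,"dy":0,"dz":0.004,"ax":0,"ay":0,"az":0},{"dx":0,"dy":0,"dz":0.001,"ax":0,"ay":0,"az":0},{"dx":0,"dy":0,"dz":0,"ax":0,"ay":0,"az":0},{"dx":0,"dy":0,"dz":0,"ax":0,"ay":0,"az":0},{"dx":0,"dy":0,"dz":0,"ax":0,"ay":0,"az":0}]'
```

```text
time: 40.55
eef_pos: [0.4462, 0.1787, 0.0105]
ee_rot: [0.0, 0.716, 0.698, 0.0]
ft_force: [0.6, 1.0, -1.8]
grip_width: 0.0395
grasp_force: 30.0
```

```bash
python3 -m jog '[{"dx":0,"dy":0,"dz":0.002,"ax":0,"ay":0,"az":0},{"dx":0,"dy":0,"dz":0,"ax":0,"ay":0,"az":0},{"dx":0,"dy":0,"dz":0,"ax":0,"ay":0,"az":0},{"dx":0,"dy":0,"dz":0,"ax":0,"ay":0,"az":0},{"dx":0,"dy":0,"dz":0,"ax":0,"ay":0,"az":0},{"dx":0,"dy":0,"dz":-0.02,"ax":0,"ay":0,"az":0},{"dx":0,"dy":0,"dz":-0.04,"ax":0,"ay":0,"az":0},{"dx":0,"dy":0,"dz":-0.05,"ax":0,"ay":0,"az":0},{"dx":0,"dy":0,"dz":-0.05,"ax":0,"ay":0,"az":0},{"dx":0,"dy":0,"dz":-0.03,"ax":0,"ay":0,"az":0}]' 65 && python3 -m jog '[{"dx":-0.025,"dy":0.02,"dz":0,"ax":0,"ay":0,"az":0},{"dx":-0.036,"dy":0.028,"dz":0,"ax":0,"ay":0,"az":0},{"dx":-0.036,"dy":0.029,"dz":0,"ax":0,"ay":0,"az":0},{"dx":-0.036,"dy":0.029,"dz":0,"ax":0,"ay":0,"az":0},{"dx":-0.036,"dy":0.029,"dz":0,"ax":0,"ay":0,"az":0},{"dx":-0.036,"dy":0.029,"dz":0,"ax":0,"ay":0,"az":0},{"dx":-0.036,"dy":0.029,"dz":0,"ax":0,"ay":0,"az":0},{"dx":-0.02,"dy":0.015,"dz":0,"ax":0,"ay":0,"az":0},{"dx":-0.008,"dy":0.0055,"dz":0,"ax":0,"ay":0,"az":0},{"dx":0,"dy":0,"dz":0,"ax":0,"ay":0,"az":0}]'
```

```text
time: 41.8
eef_pos: [0.447, 0.179, 0.2013]
ee_rot: [0.001, 0.716, 0.698, 0.002]
ft_force: [0.8, 0.2, -0.1]
grip_width: 0.0574
grasp_force: 0.0
time: 43.05
eef_pos: [0.6521, -0.0958, 0.1978]
ee_rot: [-0.0, 0.716, 0.698, -0.0]
ft_force: [0.5, -0.6, 0.0]
grip_width: 0.0571
grasp_force: 0.0
```

```bash
python3 -m jog '[{"dx":0,"dy":0.001,"dz":0.015,"ax":0,"ay":0,"az":0},{"dx":0,"dy":0,"dz":0.02,"ax":0,"ay":0,"az":0},{"dx":0,"dy":0,"dz":0.015,"ax":0,"ay":0,"az":0},{"dx":0,"dy":0,"dz":0.01,"ax":0,"ay":0,"az":0},{"dx":0,"dy":0,"dz":0.006,"ax":0,"ay":0,"az":0},{"dx":0,"dy":0,"dz":0,"ax":0,"ay":0,"az":0},{"dx":0,"dy":0,"dz":0,"ax":0,"ay":0,"az":0},{"dx":0,"dy":0,"dz":0,"ax":0,"ay":0,"az":0},{"dx":0,"dy":0,"dz":0,"ax":0,"ay":0,"az":0},{"dx":0,"dy":0,"dz":0,"ax":0,"ay":0,"az":0}]' && python3 -m jog '[{"dx":0,"dy":0,"dz":0,"ax":0,"ay":0,"az":0},{"dx":0,"dy":0,"dz":0,"ax":0,"ay":0,"az":0},{"dx":0,"dy":0,"dz":0,"ax":0,"ay":0,"az":0},{"dx":0,"dy":0,"dz":0,"ax":0,"ay":0,"az":0},{"dx":0,"dy":0,"dz":0,"ax":0,"ay":0,"az":0},{"dx":0,"dy":0,"dz":0,"ax":0,"ay":0,"az":0},{"dx":0,"dy":0,"dz":0,"ax":0,"ay":0,"az":0},{"dx":0,"dy":0,"dz":0,"ax":0,"ay":0,"az":0},{"dx":0.002,"dy":0,"dz":0,"ax":0,"ay":0,"az":0},{"dx":0.004,"dy":0,"dz":0,"ax":0,"ay":0,"az":0}]' 12 25
```

```text
time: 44.3
eef_pos: [0.6535, -0.0959, 0.1325]
ee_rot: [0.0, 0.716, 0.698, 0.0]
ft_force: [-0.5, 0.3, -0.2]
grip_width: 0.0573
grasp_force: 0.0
time: 45.55
eef_pos: [0.6539, -0.0904, 0.1322]
ee_rot: [0.001, 0.716, 0.698, -0.0]
ft_force: [3.6, -3.9, -3.5]
grip_width: 0.0192
grasp_force: 25.0
```

```bash
python3 -m jog '[{"dx":0.008,"dy":0,"dz":0,"ax":0,"ay":0,"az":0},{"dx":0.012,"dy":0,"dz":0,"ax":0,"ay":0,"az":0},{"dx":0.014,"dy":0,"dz":0,"ax":0,"ay":0,"az":0},{"dx":0.014,"dy":0,"dz":0,"ax":0,"ay":0,"az":0},{"dx":0.014,"dy":0,"dz":0,"ax":0,"ay":0,"az":0},{"dx":0.014,"dy":0,"dz":0,"ax":0,"ay":0,"az":0},{"dx":0.014,"dy":0,"dz":0,"ax":0,"ay":0,"az":0},{"dx":0.012,"dy":0,"dz":0,"ax":0,"ay":0,"az":0},{"dx":0.008,"dy":0,"dz":0,"ax":0,"ay":0,"az":0},{"dx":0.004,"dy":0,"dz":0,"ax":0,"ay":0,"az":0}]' && python3 -m jog '[{"dx":0.001,"dy":0,"dz":0,"ax":0,"ay":0,"az":0},{"dx":0.001,"dy":0,"dz":0,"ax":0,"ay":0,"az":0},{"dx":0.001,"dy":0,"dz":0,"ax":0,"ay":0,"az":0},{"dx":0.001,"dy":0,"dz":0,"ax":0,"ay":0,"az":0},{"dx":0.0,"dy":0,"dz":0,"ax":0,"ay":0,"az":0},{"dx":0.0,"dy":0,"dz":0,"ax":0,"ay":0,"az":0},{"dx":0,"dy":0,"dz":0,"ax":0,"ay":0,"az":0},{"dx":0,"dy":0,"dz":0,"ax":0,"ay":0,"az":0},{"dx":0,"dy":0,"dz":0,"ax":0,"ay":0,"az":0},{"dx":0,"dy":0,"dz":0,"ax":0,"ay":0,"az":0}]'
```

```text
time: 46.8
eef_pos: [0.6566, 0.0204, 0.1322]
ee_rot: [0.003, 0.715, 0.699, -0.003]
ft_force: [2.9, -21.6, -2.4]
grip_width: 0.0191
grasp_force: 25.0
time: 48.05
eef_pos: [0.6566, 0.0205, 0.1322]
ee_rot: [0.004, 0.716, 0.698, -0.004]
ft_force: [2.8, -23.2, -1.3]
grip_width: 0.0193
grasp_force: 25.0
```

Stopped at grip y = 0.0205 with 23 N. That matches the expected end of travel (home − 40 − 1 − 49 mm ≈ 0.021). Release, rise and check.

```bash
python3 -m jog '[{"dx":-0.004,"dy":0,"dz":0,"ax":0,"ay":0,"az":0},{"dx":0,"dy":0,"dz":0,"ax":0,"ay":0,"az":0},{"dx":0,"dy":0,"dz":0,"ax":0,"ay":0,"az":0},{"dx":0,"dy":0,"dz":0,"ax":0,"ay":0,"az":0},{"dx":0,"dy":0,"dz":0,"ax":0,"ay":0,"az":0},{"dx":0,"dy":0,"dz":-0.01,"ax":0,"ay":0,"az":0},{"dx":0,"dy":0,"dz":-0.02,"ax":0,"ay":0,"az":0},{"dx":0,"dy":0,"dz":-0.03,"ax":0,"ay":0,"az":0},{"dx":0,"dy":0,"dz":-0.02,"ax":0,"ay":0,"az":0},{"dx":0,"dy":0,"dz":0,"ax":0,"ay":0,"az":0}]' 60 && python3 -m jog '[{"dx":-0.02,"dy":-0.02,"dz":0,"ax":0,"ay":0,"az":0},{"dx":-0.03,"dy":-0.03,"dz":0,"ax":0,"ay":0,"az":0},{"dx":-0.03,"dy":-0.03,"dz":0,"ax":0,"ay":0,"az":0},{"dx":-0.03,"dy":-0.03,"dz":0,"ax":0,"ay":0,"az":0},{"dx":-0.03,"dy":-0.03,"dz":0,"ax":0,"ay":0,"az":0},{"dx":-0.03,"dy":-0.03,"dz":0,"ax":0,"ay":0,"az":0},{"dx":-0.03,"dy":-0.01,"dz":0,"ax":0,"ay":0,"az":0},{"dx":-0.02,"dy":0,"dz":0,"ax":0,"ay":0,"az":0},{"dx":0,"dy":0,"dz":0,"ax":0,"ay":0,"az":0},{"dx":0,"dy":0,"dz":0,"ax":0,"ay":0,"az":0}]'
python3 - <<'E'
from h import *
c=arm.capture("top");d=arm.capture("side")
a=c["img"][130:280,120:340];b=d["img"][140:330,150:330]
cv2.imwrite("pics/fin.png",np.hstack([cv2.resize(a,(440,400),interpolation=3),cv2.resize(b,(360,400),interpolation=3)])[:,:,::-1])
for n,k in(("t",c),("s",d)):
    P=cloud(k).reshape(-1,3);X,Y,Z=P.T
    g=P[(Z>.157)&(Z<.17)&(abs(X-.656)<.015)&(abs(Y-.02)<.03)];print(n,"griptop",np.median(g,0),len(g))
    q=(abs(X-.657)<.008)&(Z>.108)&(Z<.124)&(Y>.04)&(Y<.17)
    h=np.histogram(Y[q],np.arange(.05,.17,.004))[0];print(h)
E
```

```text
time: 49.3
eef_pos: [0.6584, 0.0241, 0.2158]
ee_rot: [0.002, 0.716, 0.698, 0.002]
ft_force: [-0.0, 0.4, -0.7]
grip_width: 0.0528
grasp_force: 0.0
time: 50.55
eef_pos: [0.4713, -0.1906, 0.2118]
ee_rot: [-0.001, 0.716, 0.698, 0.0]
ft_force: [0.8, 0.3, 0.3]
grip_width: 0.0531
grasp_force: 0.0
t griptop [0.65599239 0.01910384 0.16108551] 69
[ 8  9  9  8 13 14 14  7 13 13  7 12 13 10  9 14 10 10 14 12 10 13 12  7
 13 13  9 17  4]
s griptop [0.65504154 0.02381987 0.16123452] 43
[12  4  2  2  3  3 11  5  9  5  8  7  6 10  7  8  9  5 10 11  9  6  9  9
  5  3  0  0  0]
```

View pics/fin.png

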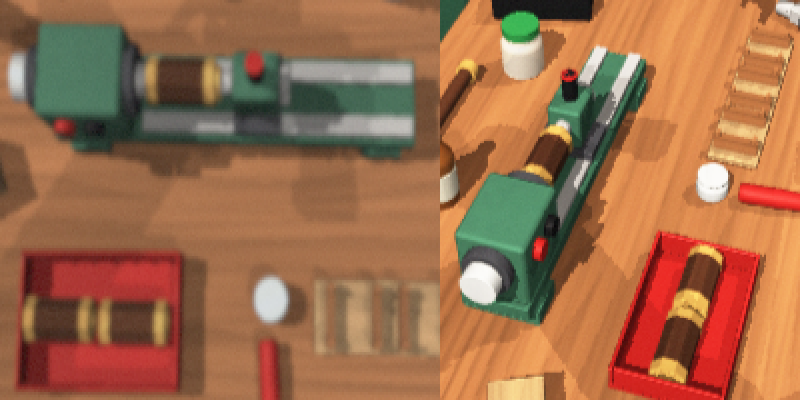

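The tailstock has closed against the coupler (top crop (230,80)) and two couplers lie in the tray (60,320) and (135,322). The tin and bottle are where they were, and the arm is clear.

```bash
python3 -c "
from station import arm
print(arm.hand_in())"
```

```text
the job is handed in; nothing more can be done
None
```

The job is handed in: the coupler that fits is on the mandrel up to the shoulder, the other two are in the red tray (the first stopped at about 20 mm, the last was never tried), and the tailstock is pushed in until it stopped at the coupler.

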